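Charge the hydraulic clamp and hold a bearing casting in the drilling fixture's corner

TASK

Charge the clamp of the drilling fixture: press the red lever of the hand pump fully down and let it spring right back up, at least three times. Then set the aluminium bearing casting flat on the fixture plate with its long side flush along the long steel rail and its end flush against the brass end stop, and press it firmly against both stops at once. Finish while holding it so, still pushing on both stops with the fingers on the casting, and leave the other things on the bench where they are.

Things in the scene. Friction and masses are not known exactly. Their poses are not given: they have to be found in the camera images.
- casting_mid (a point): centre of the grip boss of the aluminium bearing casting, 40 mm above its underside; axes as the casting's. The boss measures 32 mm along x and 40 mm along y, and rises from the foot's top (18 mm above the underside) to 62 mm
- casting: the aluminium bearing casting (0.3 to 0.6 kg), upright on the bench; origin at the centre of its underside. A flat rectangular foot, 64 mm along x, 90 mm along y, 18 mm thick, with a boss in the middle to grip. It is symmetrical: either way round will do
- corner (a point): inner corner of the fixture, on its plate's top, where the faces of long rail and end stop meet; x points across the long rail, y along it. The casting belongs on the -x, +y side: pressed home its centre is 32 mm towards -x and 45 mm towards +y from here, its y axis parallel to this y
- fixture: drilling fixture fixed to the bench: dark steel plate 14 mm thick, x from -115 to +75 mm, y from -30 to +155 mm. Origin on the bench, 14 mm below the corner point; axes as there. A green retracted clamp, 36 mm across, its arm 49 mm above the plate, stands beyond the long rail at x = 48, y = 128 mm
- long_rail: bright steel rail on the fixture plate, along the fixture's y (0 to 150 mm), 18 mm wide, its top 14 mm above the plate; its stop face is at x = 0 and looks to -x. Origin at the corner
- end_stop: brass stop on the fixture plate, along the fixture's x (-85 to -5 mm), 18 mm wide, its top 14 mm above the plate; its stop face is at y = 0 and looks to +y. Origin at the corner
- lever_grip (a point): middle of the upper face of the pump lever's red grip (120 mm long, 36 mm wide, 22 mm thick), 190 mm along the lever from the hinge and 11 mm above its centre line. The lever sticks out from the green pump towards the pump's -x, and at rest points 0.45 rad upwards
- lever_hinge (a point): the lever's hinge axis (along y of this point), 125 mm above the bench, in the middle of the lever; x of this point points from the lever to the pump's body. The pump is fixed to the bench
- pump_lever (a joint): angle of the pump lever: 0 at rest (up), grows as the grip is pressed down, 0.7 at its hard stop (fully down; grip's upper face then about 90 mm above the bench). A spring brings it back up by itself within about a second; pressing it down takes about 5 N at first and 10 N at the bottom
- vblock: dark steel V-block, 50 x 50 x 38 mm, grooved on top; a bystander that may stand where the casting might be; to be left alone. Origin at its underside
- brush: yellow-handled brush lying flat; to be left alone. Origin at its underside
- oil_bottle: white bottle with red cap, 64 mm across, 190 mm tall; to be left alone. Origin at its underside
- bolt_jar: pale jar with a white lid, 70 mm across, 80 mm tall; to be left alone. Origin at its underside
- wrench: steel wrench lying flat; to be left alone. Origin at its underside
- chuck_key: small steel T-shaped chuck key, 90 x 70 mm, lying flat; to be left alone. Origin at its underside
- bar_offcut: upright brass round, 50 mm across, 50 mm tall; to be left alone. Origin at its underside
There are look-alikes about, which are no part of the job. Leave any black or turquoise look-alike of the casting alone.

How it is judged:
By the outcome, as a careful person would: the job done as asked, in the order asked, and still so for the second after the job is handed in, while the arm keeps its last pose, push and grip.
It also fails if it takes over 67 s, if anything falls off the work surface, if the arm or the gripper's body presses on something with over 40 N, if the wrist force passes 120 N, or if a joint passes its speed limit or range.

ROBOT

A 7-joint arm with a two-finger parallel gripper is mounted at the origin on the work surface. World frame = base frame: x ahead of the robot, y to its left, z up, the work surface at z = 0. Lengths are in m, angles in rad, forces in N, time in s.
With the tool pointing down it reaches from about 0.35 to 0.9 m from the base axis. Payload 8.1 kg.
Tool frame: the origin (TCP) lies midway between the tips of the shut fingers; the grasp point (between the pads) lies 19 mm behind it; z points along the fingers, y is the line along which they close (so a half turn about z gives the same grasp; the last joint's range is limited). The gripper opens to 92 mm and grips with 3 to 60 N. Pads are 19 mm wide; open, the fingers measure 130 mm over their backs; the gripper's body (75 mm by 190 mm) begins 47 mm behind the grasp point.
Start: joints at [1.009, 0.434, 0.025, 1.573, -0.012, 1.134, -0.075], TCP at [0.277, -0.56, 0.227] pointing down, gripper open.
Joint ranges: [-2.62, 2.62], [-0.44, 2.09], [-1.27, 1.32], [0.08, 2.57], [-1.32, 4.46], [0.12, 2], [-2.74, 2.74]. Speed limits (rad/s): [2.22, 2.22, 3.01, 3.01, 3.14, 3.14, 3.14].

INTERFACE

Orientations are given as a rotation vector (axis times angle).
In Python, from cell import arm gives the robot as it stands.
- The arm moves only by the tool send_rows, never from a script. Its argument "increments" is a list of rows, each a list of 3 entries, a list of its own where there are three numbers: the finger opening in cm, from 0 to 9.18, then the shift along the tool's x, y, z in cm, then the turn, a rotation vector about the tool's x, y, z in rad. A call has 1 to 5 rows; each row shifts and turns the commanded pose from where the row before left it, along the tool's axes as they then stand; what a row does not reach is not made up. A row lasts 1/10 s, in which the tool goes at most 50 mm and 8.59 degrees, less where a joint would pass 70% of its speed; a pose out of reach is approached as far as the arm can. A call is refused whole if a number of a shift passes 5 or a number of a turn 0.15, either way. A call with a gripper value outside its range is refused whole. The fingers move at their own pace and stop on an object; "force" is the grip in N (left out, the last holds). Time passes only in rows, so rows that do not move let the fingers close. It gives the time, the measured TCP pose, the force, the opening and the grip force at its end, in the units of the state.
- arm.observe(): the state, without advancing time (a new reading comes with each control period).
- arm.get_image(name): name is "side" or "top"; returns the picture (384x512x3 uint8, red, green, blue); there is no depth.
- arm.camera_params(name): a dict with "camera_matrix" (3x3 intrinsics, pixels), "k1" (the pictures are not rectified: a ray, as slopes to the right and down, at radius r is drawn at 1 + k1 r^2 times it, then the intrinsics apply), "R" (3x3) and "t" (3): a world point X has camera coordinates R X + t. Camera axes: x right, y down, z forward; pixel columns grow to the right and rows downward; lengths in m; the calibration is good to about 2 mm. A picture is of the moment at which its call begins. camera_params takes no time and is no camera call.
- arm.sign_off(): hands the job in; it is judged then, once.
The state is a dict: "clock": time; "joints": joint angles; "dq": joint speeds; "joint_efforts": joint torques, N m; "position": TCP position; "ee_rot": TCP orientation; "force": force on the tool from outside, world axes, zero at the start; "ft_torque": the same for the moment, N m; "width": opening from 0.0 (shut) to 1.0 (fully open); "gripper_force": force on a finger pad.
Only numpy, scipy, OpenCV 4.12 (cv2) and the standard library are available. Lean on these libraries where they do the work, as an engineer would, in place of code of your own. Each camera call takes 0.05 s, during which the arm holds its last target. There are 200 camera calls.

## Working session

There is one attempt and no reset: what is moved stays moved. The work goes in short steps, Python scripts to look and compute and a tool call to move; the robot and the scene stay as the last step left them, time stands still between calls to the robot, and variables do not carry over. Pictures are saved under pics/ and viewed, at most 10 in all, crops included, and the job is handed in when it is done.

Besides the shell and the picture viewer there is one more tool, called after "Call:" by a JSON object that holds its "method" and its "body". send_rows: Moves the arm, as the interface text tells. Its arguments: {"type":"object","properties":{"increments":{"type":"array"},"force":{"type":"number"}},"required":["increments"]}

```bash
mkdir -p pics && ls && python3 - <<'E'
from cell import arm
import cv2,numpy as np
np.set_printoptions(precision=4,suppress=True)
for n in("side","top"):
    im=arm.get_image(n); cv2.imwrite(f"pics/{n}0.png",im[:,:,::-1])
    p=arm.camera_params(n); print(n,p, -np.array(p["R"]).T@np.array(p["t"]))
print(arm.observe())
E
```

```text
pics
side {'camera_matrix': array([[469.9516,   0.    , 243.6772],
       [  0.    , 469.9516, 194.4481],
       [  0.    ,   0.    ,   1.    ]]), 'k1': -0.14527504613708936, 'R': array([[-0.9637, -0.2666, -0.0106],
       [-0.1916,  0.7194, -0.6676],
       [ 0.1856, -0.6414, -0.7444]]), 't': array([0.5836, 0.2216, 1.5443])} [0.3182 0.9866 1.3038]
top {'camera_matrix': array([[410.523 ,   0.    , 263.9165],
       [  0.    , 410.523 , 190.55  ],
       [  0.    ,   0.    ,   1.    ]]), 'k1': -0.109931755192175, 'R': array([[ 0.0113, -0.9999,  0.0009],
       [-0.9928, -0.0114, -0.1192],
       [ 0.1192,  0.0004, -0.9929]]), 't': array([-0.0068,  0.5972,  1.3727])} [ 0.4293 -0.0005  1.4341]
{'clock': 0.1, 'joints': array([ 1.0094,  0.4351,  0.025 ,  1.574 , -0.0116,  1.134 , -0.0752]), 'dq': array([-0.0005, -0.0019, -0.0001, -0.0015,  0.0016,  0.0001, -0.0004]), 'joint_efforts': array([  0.0037, -66.9121,   0.9883, -31.5141,  -0.0604,   0.0374,
         0.0001]), 'position': array([ 0.2766, -0.56  ,  0.226 ]), 'ee_rot': array([-3.0581, -0.7139,  0.0007]), 'force': array([ 0.2598,  0.4029, -0.2449]), 'ft_torque': array([0.0404, 0.0314, 0.0182]), 'gripper_force': 0.0, 'width': 0.9980922283299909}
```

View pics/side0.png

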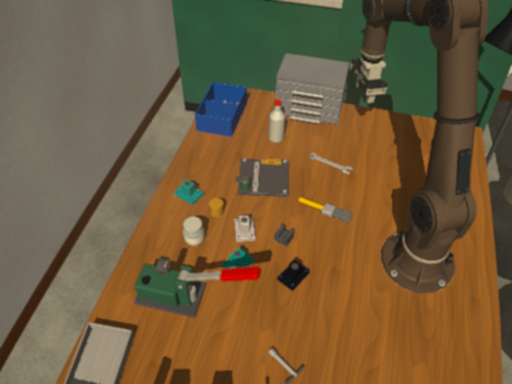

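View pics/top0.png

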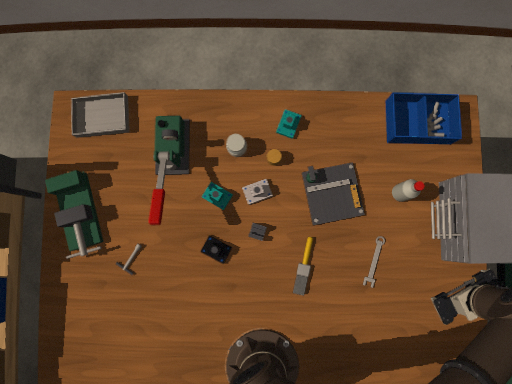

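Side view: casting is at about (244,228), fixture plate at (264,177) with the brass stop at (271,162), and the red grip at (240,274). Top view: casting (257,191), fixture (333,193), grip (156,206), lever root about (163,157). The black and turquoise look-alikes are clear in both views.

```bash
cat > h.py <<'E'
from cell import arm
import cv2,numpy as np
np.set_printoptions(precision=4,suppress=True)
P={n:arm.camera_params(n) for n in("side","top")}
def ray(n,uv):
    p=P[n];R=np.array(p["R"]);c=-R.T@np.array(p["t"])
    q=cv2.undistortPoints(np.array(uv,float).reshape(-1,1,2),np.array(p["camera_matrix"]),np.array([p["k1"],0,0,0,0.]))[:,0]
    return c,np.c_[q,np.ones(len(q))]@R
def onz(n,uv,z):
    c,d=ray(n,uv); return c+d*((z-c[2])/d[:,2])[:,None]
def proj(n,X):
    p=P[n]
    return cv2.projectPoints(np.array(X,float).reshape(-1,1,3),cv2.Rodrigues(np.array(p["R"]))[0],np.array(p["t"]),np.array(p["camera_matrix"]),np.array([p["k1"],0,0,0,0.]))[0][:,0]
def tri(u1,u2):
    a,d=ray("side",[u1]);b,e=ray("top",[u2]);d=d[0];e=e[0]
    s=np.linalg.lstsq(np.c_[d,-e],b-a,rcond=None)[0]
    x,y=a+s[0]*d,b+s[1]*e
    return (x+y)/2,np.linalg.norm(x-y)
def tool(X,R): return R.T@X
E
python3 - <<'E'
from h import *
t=cv2.imread("pics/top0.png");s=cv2.imread("pics/side0.png")
cv2.imwrite("pics/t1.png",cv2.resize(t[110:235,140:375],None,fx=3.4,fy=3.4,interpolation=cv2.INTER_CUBIC))
cv2.imwrite("pics/s1.png",cv2.resize(s[145:320,130:310],None,fx=3.4,fy=3.4,interpolation=cv2.INTER_CUBIC))
E
```

```text
(no output)
```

View pics/t1.png

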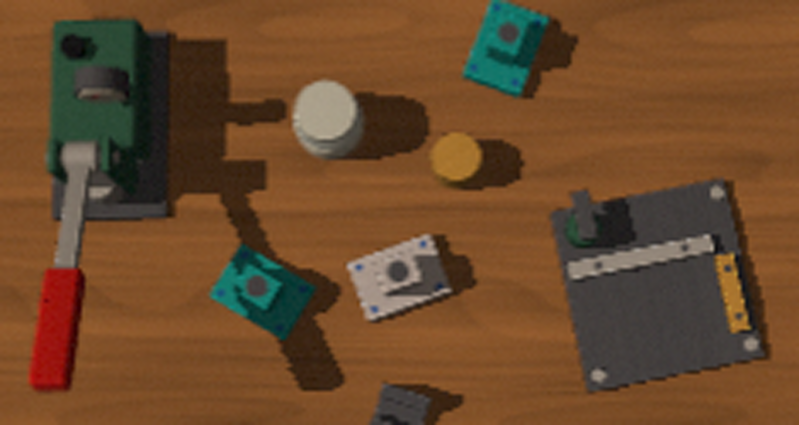

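View pics/s1.png

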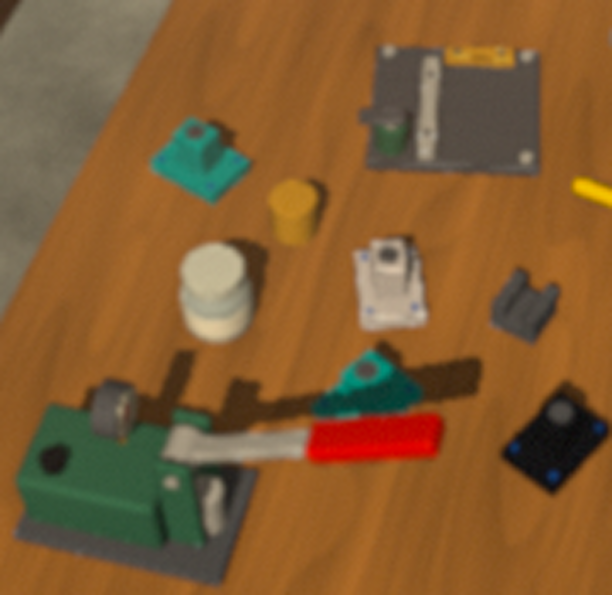

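Crops: top crop (×3.4, offset 140,110) shows casting foot corners at roughly (347,266),(430,236),(452,290),(372,320); fixture plate with rail from (570,270) to (715,243), and brass stop (730,255)–(740,330). Red grip runs from (63,270) to (50,388). The side crop agrees. Now measuring with masks.

```bash
cat > m.py <<'E'
from h import *
def quad(m,eps=None):
    c=max(cv2.findContours(m.astype(np.uint8),cv2.RETR_EXTERNAL,cv2.CHAIN_APPROX_NONE)[0],key=cv2.contourArea)
    return c[:,0].astype(float),cv2.minAreaRect(c)
def rect_world(n,m,z):
    c,_=quad(m); w=onz(n,c,z)[:,:2]
    (cx,cy),(a,b),an=cv2.minAreaRect((w*1000).astype(np.float32))
    return np.array([cx,cy]),(a,b),an
def roi(m,x0,x1,y0,y1):
    o=np.zeros_like(m);o[y0:y1,x0:x1]=m[y0:y1,x0:x1];return o
E
python3 - <<'E'
from m import *
for n,rc,rp,rr in(("top",(236,280,175,208),(298,370,150,230),(145,170,180,230)),("side",(230,262,208,245),(230,295,155,200),(205,270,260,290))):
    im=cv2.imread(f"pics/{n}0.png");hsv=cv2.cvtColor(im,cv2.COLOR_BGR2HSV)
    H,S,V=[hsv[...,i].astype(int) for i in range(3)]
    cast=roi((S<60)&(V>75),*rc); print(n,"cast",rect_world(n,cast,.018))
    plate=roi((S<90),*rp); plate=cv2.morphologyEx(plate.astype(np.uint8),cv2.MORPH_OPEN,np.ones((3,3))); print("plate",rect_world(n,plate,.014))
    rail=roi((S<60)&(V>105),*rp); print("rail",rect_world(n,rail,.028))
    br=roi((S>120)&(V>120)&(H>17)&(H<30),*rp); print("brass",rect_world(n,br,.028), br.sum())
    red=roi((S>150)&(V>90)&((H<6)|(H>174)),*rr); c,r=quad(red); print("red",r, cv2.boxPoints(r).tolist(), c.mean(0))
E
```

```text
top cast (array([597.1933,  24.2769]), (63.34410858154297, 90.11975860595703), 20.830236434936523)
plate (array([ 601.0498, -239.0398]), (203.42596435546875, 184.7228240966797), 11.828381538391113)
rail (array([ 619.7396, -221.7864]), (17.042598724365234, 150.3155975341797), 12.010147094726562)
brass (array([ 570.6095, -318.9888]), (10.433981895446777, 14.260688781738281), 0.5810474753379822) 23
red ((155.4499969482422, 206.34999084472656), (10.040916442871094, 36.2038688659668), 8.130102157592773) [[147.9199981689453, 223.5599822998047], [153.0399932861328, 187.71998596191406], [162.97999572753906, 189.13999938964844], [157.86000061035156, 224.97999572753906]] [155.5833 206.0833]
side cast (array([595.6481,  26.4585]), (59.00769805908203, 103.63088989257812), 21.393617630004883)
plate (array([ 596.7219, -232.7939]), (190.42529296875, 187.88975524902344), 12.066081047058105)
rail (array([ 617.9929, -214.2838]), (22.703683853149414, 163.86203002929688), 11.954853057861328)
brass (array([ 581.2816, -305.5984]), (74.39724731445312, 27.944480895996094), 14.92675495147705) 94
red ((239.4800567626953, 273.1009826660156), (12.534342765808105, 39.40078353881836), 87.1375961303711) [[219.49127197265625, 267.825439453125], [258.8429260253906, 265.85784912109375], [259.4688415527344, 278.37652587890625], [220.1171875, 280.3441162109375]] [239.913 273.25 ]
```

```bash
python3 - <<'E'
from m import *
near=onz("top",[(158.0,188.4)],.1915)[0]; far=onz("top",[(152.9,224.3)],.2238)[0]
print(near,far,np.linalg.norm((far-near)[:2]),"expect",.2299-(.13*np.cos(.45)-.0048))
d=(far-near)[:2];d/=np.linalg.norm(d);print("dir",d,np.degrees(np.arctan2(d[1],d[0])))
h=near[:2]-d*(.13*np.cos(.45)-.0048);print("hinge",h)
print("tri",tri((239.5,273.1),(155.5,206.35)))
G=h+d*.166; print("grip rest",G, proj("side",[[*(h+d*.171),.2076]]),"down",h+d*.187)
from scipy.spatial.transform import Rotation as Ro
o=arm.observe();R=Ro.from_rotvec(o["ee_rot"]).as_matrix();print(R,o["position"])
E
```

```text
[0.5815 0.3255 0.1915] [0.4701 0.3281 0.2238] 0.11141395710180979 expect 0.11764187669415199
dir [-0.9997  0.0232] 178.67039584070562
hinge [0.6937 0.3229]
tri (array([0.5247, 0.3257, 0.2112]), np.float64(0.00041343072449583757))
grip rest [0.5277 0.3267] [[240.1978 274.3163]] down [0.5067 0.3272]
[[ 0.8966  0.4428 -0.0007]
 [ 0.4428 -0.8966  0.0011]
 [-0.0001 -0.0013 -1.    ]] [ 0.2766 -0.56    0.226 ]
```

Grip triangulates to (0.525, 0.326, 0.211), which matches the expected height of 0.208 within 4 mm. The casting measures 63×90 mm and the rail 17×150 mm, so those also fit. I'll move to the lever with the fingers shut.

Call:
{"method": "send_rows", "body": {"increments": [[0,[3.0,-3.45,-1.6],[0,0,0]],[0,[3.0,-3.45,-1.6],[0,0,0]],[0,[3.0,-3.45,-1.6],[0,0,0]],[0,[3.0,-3.45,-1.6],[0,0,0]],[0,[3.0,-3.45,-1.6],[0,0,0]]], "force": 30}}

```text
clock: 0.6
position: [0.3349, -0.3373, 0.3071]
ee_rot: [-3.059, -0.714, 0.001]
force: [1.0, 0.8, -0.1]
width: 0.616
gripper_force: 0.0
```

Call:
{"method": "send_rows", "body": {"increments": [[0,[3.0,-3.45,0],[0,0,0]],[0,[3.0,-3.45,0],[0,0,0]],[0,[3.0,-3.45,0],[0,0,0]],[0,[3.0,-3.45,0],[0,0,0]],[0,[3.0,-3.45,0],[0,0,0]]]}}

```text
clock: 1.1
position: [0.3928, -0.1164, 0.3067]
ee_rot: [3.059, 0.714, -0.0]
force: [1.5, -0.6, 0.7]
width: 0.181
gripper_force: 0.0
```

Call:
{"method": "send_rows", "body": {"increments": [[0,[3.0,-3.45,0],[0,0,0]],[0,[3.0,-3.45,0],[0,0,0]],[0,[3.0,-3.45,0],[0,0,0]],[0,[3.0,-3.45,0],[0,0,0]],[0,[3.0,-3.45,0],[0,0,0]]]}}

```text
clock: 1.6
position: [0.451, 0.1045, 0.3067]
ee_rot: [3.059, 0.714, -0.0]
force: [0.6, -0.7, 0.8]
width: 0.004
gripper_force: 0.0
```

Call:
{"method": "send_rows", "body": {"increments": [[0,[3.0,-3.45,0],[0,0,0]],[0,[3.0,-3.45,0],[0,0,0]],[0,[3.0,-3.45,0],[0,0,0]],[0,[3.0,-3.45,0],[0,0,0]],[0,[3.0,-3.45,0],[0,0,0]]]}}

```text
clock: 2.1
position: [0.5095, 0.3255, 0.3062]
ee_rot: [3.059, 0.713, -0.001]
force: [0.9, -0.3, 0.3]
width: 0.003
gripper_force: 0.0
```

Call:
{"method": "send_rows", "body": {"increments": [[0,[0,0,3.5],[0,0,0]],[0,[0,0,3.5],[0,0,0]],[0,[0,0,3],[0,0,0]],[0,[0,0,3],[0,0,0]],[0,[0,0,3],[0,0,0]]]}}

```text
clock: 2.6
position: [0.5083, 0.3246, 0.1462]
ee_rot: [-3.058, -0.715, 0.001]
force: [-5.6, -0.3, 10.0]
width: 0.007
gripper_force: 5.0
```

Call:
{"method": "send_rows", "body": {"increments": [[0,[0,0,2],[0,0,0]],[0,[0,0,1.5],[0,0,0]],[0,[0,0,1],[0,0,0]],[0,[0,0,0.4],[0,0,0]],[0,[0,0,0],[0,0,0]]]}}

```text
clock: 3.1
position: [0.5093, 0.3246, 0.0979]
ee_rot: [-3.059, -0.714, -0.001]
force: [-1.7, -0.2, 9.4]
width: 0.009
gripper_force: 4.7
```

Call:
{"method": "send_rows", "body": {"increments": [[0,[0,0,0.4],[0,0,0]],[0,[0,0,0.4],[0,0,0]],[0,[0,0,0.3],[0,0,0]],[0,[0,0,0],[0,0,0]]]}}

```text
clock: 3.5
position: [0.5106, 0.3248, 0.0898]
ee_rot: [-3.059, -0.713, -0.006]
force: [-4.8, -6.5, 30.4]
width: 0.005
gripper_force: 14.7
```

Call:
{"method": "send_rows", "body": {"increments": [[0,[0,0,-3.4],[0,0,0]],[0,[0,0,-3.4],[0,0,0]],[0,[0,0,-3.4],[0,0,0]],[0,[0,0,-3.4],[0,0,0]],[0,[0,0,-3.4],[0,0,0]]]}}

```text
clock: 4.0
position: [0.5094, 0.3236, 0.2581]
ee_rot: [3.059, 0.714, 0.0]
force: [0.7, 0.3, -0.2]
width: 0.007
gripper_force: 0.0
```

Call:
{"method": "send_rows", "body": {"increments": [[0,[0,0,0],[0,0,0]],[0,[0,0,0],[0,0,0]],[0,[0,0,0],[0,0,0]],[0,[0,0,0],[0,0,0]],[0,[0,0,0],[0,0,0]]]}}

```text
clock: 4.5
position: [0.5089, 0.3236, 0.2556]
ee_rot: [3.059, 0.714, -0.003]
force: [0.3, 0.8, -0.6]
width: 0.003
gripper_force: 0.0
```

Call:
{"method": "send_rows", "body": {"increments": [[0,[0,0,0],[0,0,0]],[0,[0,0,0],[0,0,0]],[0,[0,0,0],[0,0,0]],[0,[0,0,0],[0,0,0]],[0,[0,0,0],[0,0,0]]]}}

```text
clock: 5.0
position: [0.5092, 0.324, 0.2567]
ee_rot: [3.059, 0.714, 0.0]
force: [-0.5, 0.4, 0.2]
width: 0.004
gripper_force: 0.0
```

```bash
python3 - <<'E'
from m import *
im=arm.get_image("side")[:,:,::-1].copy();cv2.imwrite("pics/side2.png",im)
hsv=cv2.cvtColor(im,cv2.COLOR_BGR2HSV);H,S,V=[hsv[...,i].astype(int) for i in range(3)]
c,r=quad(roi((S>150)&(V>90)&((H<6)|(H>174)),200,280,240,310));print(r,c.min(0),c.max(0))
E
```

```text
((228.0, 274.0), (12.0, 16.0), 90.0) [220. 268.] [236. 280.]
```

The grip's visible end is back at its rest rows (268–280), so one full stroke is done. Now repeating it.

Call:
{"method": "send_rows", "body": {"increments": [[0,[0,0,3.5],[0,0,0]],[0,[0,0,3.5],[0,0,0]],[0,[0,0,3.5],[0,0,0]],[0,[0,0,3.0],[0,0,0]],[0,[0,0,1.5],[0,0,0]]]}}

```text
clock: 5.55
position: [0.5087, 0.3249, 0.1056]
ee_rot: [-3.058, -0.715, 0.0]
force: [-0.1, -1.1, 11.4]
width: 0.004
gripper_force: 5.3
```

Call:
{"method": "send_rows", "body": {"increments": [[0,[0,0,0.8],[0,0,0]],[0,[0,0,0.6],[0,0,0]],[0,[0,0,0.5],[0,0,0]],[0,[0,0,0.2],[0,0,0]],[0,[0,0,0],[0,0,0]]]}}

```text
clock: 6.05
position: [0.5112, 0.3251, 0.0897]
ee_rot: [-3.059, -0.713, -0.008]
force: [-5.7, -5.7, 33.6]
width: 0.003
gripper_force: 16.7
```

Call:
{"method": "send_rows", "body": {"increments": [[0,[0,0,-3.4],[0,0,0]],[0,[0,0,-3.4],[0,0,0]],[0,[0,0,-3.4],[0,0,0]],[0,[0,0,-3.4],[0,0,0]],[0,[0,0,-3.5],[0,0,0]]]}}

```text
clock: 6.55
position: [0.5095, 0.3239, 0.2585]
ee_rot: [-3.059, -0.714, -0.002]
force: [0.2, 0.6, -0.5]
width: 0.005
gripper_force: 0.0
```

Call:
{"method": "send_rows", "body": {"increments": [[0,[0,0,0],[0,0,0]],[0,[0,0,0],[0,0,0]],[0,[0,0,0],[0,0,0]],[0,[0,0,0],[0,0,0]],[0,[0,0,0],[0,0,0]]]}}

```text
clock: 7.05
position: [0.5089, 0.3236, 0.2556]
ee_rot: [3.059, 0.714, -0.003]
force: [0.1, 0.0, 0.8]
width: 0.004
gripper_force: 0.0
```

Call:
{"method": "send_rows", "body": {"increments": [[0,[0,0,0],[0,0,0]],[0,[0,0,0],[0,0,0]],[0,[0,0,0],[0,0,0]],[0,[0,0,0],[0,0,0]],[0,[0,0,0],[0,0,0]]]}}

```text
clock: 7.55
position: [0.5092, 0.324, 0.2567]
ee_rot: [3.059, 0.714, 0.0]
force: [0.5, 0.0, -0.6]
width: 0.006
gripper_force: 0.0
```

Strokes 3 and 4 (the fourth for margin).

Call:
{"method": "send_rows", "body": {"increments": [[0,[0,0,3.5],[0,0,0]],[0,[0,0,3.5],[0,0,0]],[0,[0,0,3.5],[0,0,0]],[0,[0,0,3.0],[0,0,0]],[0,[0,0,1.5],[0,0,0]]]}}

```text
clock: 8.05
position: [0.5087, 0.3248, 0.1056]
ee_rot: [-3.058, -0.715, 0.0]
force: [-0.9, -0.8, 10.8]
width: 0.005
gripper_force: 5.3
```

Call:
{"method": "send_rows", "body": {"increments": [[0,[0,0,0.8],[0,0,0]],[0,[0,0,0.6],[0,0,0]],[0,[0,0,0.5],[0,0,0]],[0,[0,0,0.2],[0,0,0]],[0,[0,0,0],[0,0,0]]]}}

```text
clock: 8.55
position: [0.5112, 0.3251, 0.0897]
ee_rot: [-3.059, -0.713, -0.009]
force: [-5.4, -7.2, 33.2]
width: 0.007
gripper_force: 16.7
```

Call:
{"method": "send_rows", "body": {"increments": [[0,[0,0,-3.4],[0,0,0]],[0,[0,0,-3.4],[0,0,0]],[0,[0,0,-3.4],[0,0,0]],[0,[0,0,-3.4],[0,0,0]],[0,[0,0,-3.5],[0,0,0]]]}}

```text
clock: 9.05
position: [0.5095, 0.3238, 0.2585]
ee_rot: [-3.059, -0.714, -0.002]
force: [0.2, 0.1, 0.5]
width: 0.005
gripper_force: 0.0
```

Call:
{"method": "send_rows", "body": {"increments": [[0,[0,0,0],[0,0,0]],[0,[0,0,0],[0,0,0]],[0,[0,0,0],[0,0,0]],[0,[0,0,0],[0,0,0]],[0,[0,0,0],[0,0,0]]]}}

```text
clock: 9.55
position: [0.5089, 0.3236, 0.2556]
ee_rot: [3.059, 0.714, -0.003]
force: [-0.5, -0.5, 0.5]
width: 0.008
gripper_force: 0.0
```

Call:
{"method": "send_rows", "body": {"increments": [[0,[0,0,0],[0,0,0]],[0,[0,0,0],[0,0,0]],[0,[0,0,0],[0,0,0]],[0,[0,0,0],[0,0,0]],[0,[0,0,0],[0,0,0]]]}}

```text
clock: 10.05
position: [0.5092, 0.324, 0.2567]
ee_rot: [3.059, 0.714, -0.0]
force: [-0.1, -0.7, -0.0]
width: 0.003
gripper_force: 0.0
```

Call:
{"method": "send_rows", "body": {"increments": [[0,[0,0,3.5],[0,0,0]],[0,[0,0,3.5],[0,0,0]],[0,[0,0,3.5],[0,0,0]],[0,[0,0,3.0],[0,0,0]],[0,[0,0,1.5],[0,0,0]]]}}

```text
clock: 10.55
position: [0.5087, 0.3249, 0.1056]
ee_rot: [-3.058, -0.715, 0.0]
force: [-0.4, -2.1, 11.8]
width: 0.003
gripper_force: 5.3
```

Call:
{"method": "send_rows", "body": {"increments": [[0,[0,0,0.8],[0,0,0]],[0,[0,0,0.6],[0,0,0]],[0,[0,0,0.5],[0,0,0]],[0,[0,0,0.2],[0,0,0]],[0,[0,0,0],[0,0,0]]]}}

```text
clock: 11.05
position: [0.5111, 0.3251, 0.0897]
ee_rot: [-3.059, -0.713, -0.008]
force: [-5.5, -6.9, 33.5]
width: 0.006
gripper_force: 16.7
```

Call:
{"method": "send_rows", "body": {"increments": [[0,[0,0,-3.8],[0,0,0]],[0,[0,0,-4],[0,0,0]],[0,[0,0,-4],[0,0,0]],[0,[0,0,-4],[0,0,0]],[0,[0,0,-4],[0,0,0]]]}}

```text
clock: 11.55
position: [0.5092, 0.3238, 0.2857]
ee_rot: [-3.059, -0.714, -0.001]
force: [0.2, 0.1, -0.9]
width: 0.003
gripper_force: 0.0
```

Call:
{"method": "send_rows", "body": {"increments": [[0,[0,0,0],[0,0,0]],[0,[0,0,0],[0,0,0]],[0,[0,0,0],[0,0,0]],[0,[0,0,0],[0,0,0]],[0,[0,0,0],[0,0,0]]]}}

```text
clock: 12.05
position: [0.5089, 0.3236, 0.2826]
ee_rot: [3.059, 0.714, -0.003]
force: [-0.3, 0.1, -1.0]
width: 0.004
gripper_force: 0.0
```

Call:
{"method": "send_rows", "body": {"increments": [[0,[-0.75,4.4,0],[0,0,0]],[0,[-0.75,4.4,0],[0,0,0]],[9.18,[-0.75,4.4,0],[0,0,0]],[9.18,[-0.75,4.4,0],[0,0,0]],[9.18,[-0.75,4.4,0],[0,0,0]]]}}

```text
clock: 12.55
position: [0.5731, 0.1083, 0.2832]
ee_rot: [-3.059, -0.715, 0.001]
force: [0.6, 0.4, 0.2]
width: 0.217
gripper_force: 0.0
```

Call:
{"method": "send_rows", "body": {"increments": [[9.18,[-0.8,4.35,0],[0,0,0]],[9.18,[-0.8,4.35,0],[0,0,0]],[9.18,[0,0,0],[0,0,0.095]],[9.18,[0,0,0],[0,0,0]],[9.18,[0,0,0],[0,0,0]]]}}

```text
clock: 13.05
position: [0.5968, 0.0262, 0.2834]
ee_rot: [-3.088, -0.574, 0.001]
force: [-0.4, 0.4, 0.2]
width: 0.652
gripper_force: 0.0
```

```bash
python3 - <<'E'
from m import *
from scipy.spatial.transform import Rotation as Ro
o=arm.observe();R=Ro.from_rotvec(o["ee_rot"]).as_matrix();print(R,o["position"],o["width"],o["clock"])
for n,rc,z in(("side",(230,262,208,245),.018),):
    im=arm.get_image(n)[:,:,::-1].copy();cv2.imwrite("pics/side3.png",im)
    hsv=cv2.cvtColor(im,cv2.COLOR_BGR2HSV);H,S,V=[hsv[...,i].astype(int) for i in range(3)]
    c,r=quad(roi((S>150)&(V>90)&((H<6)|(H>174)),200,280,240,310));print("red",r)
    # predicted boss top/foot corners vs the mask in the first side picture
a=np.radians(20.8);ex=np.array([np.cos(a),np.sin(a)]);ey=np.array([-ex[1],ex[0]]);C=np.array([.5972,.0243])
s=cv2.imread("pics/side0.png")
pts=[[*(C+i*.032*ex+j*.045*ey),.018] for i,j in((1,1),(1,-1),(-1,-1),(-1,1))]+[[*(C+i*.016*ex+j*.02*ey),.062] for i,j in((1,1),(1,-1),(-1,-1),(-1,1))]
big=cv2.resize(s[200:255,215:280],None,fx=8,fy=8,interpolation=cv2.INTER_CUBIC)
for q in proj("side",pts): cv2.circle(big,tuple(int(v) for v in ((q-[215,200]+.5)*8)),3,(0,0,255),-1)
t=cv2.imread("pics/top0.png");b2=cv2.resize(t[170:213,230:285],None,fx=8,fy=8,interpolation=cv2.INTER_CUBIC)
for q in proj("top",pts): cv2.circle(b2,tuple(int(v) for v in ((q-[230,170]+.5)*8)),3,(0,0,255),-1)
W=np.zeros((440,800,3),np.uint8);b=cv2.resize(big,(400,338));W[:338,:400]=b;b2=cv2.resize(b2,(400,313));W[:313,400:]=b2
cv2.imwrite("pics/chk.png",W)
E
```

```text
[[ 0.9332  0.3593 -0.0007]
 [ 0.3593 -0.9332  0.0007]
 [-0.0004 -0.0009 -1.    ]] [0.5968 0.0262 0.2834] 0.6521617653060344 13.05
red ((239.4818878173828, 273.11993408203125), (12.557199478149414, 39.383949279785156), 87.27368927001953)
```

View pics/chk.png

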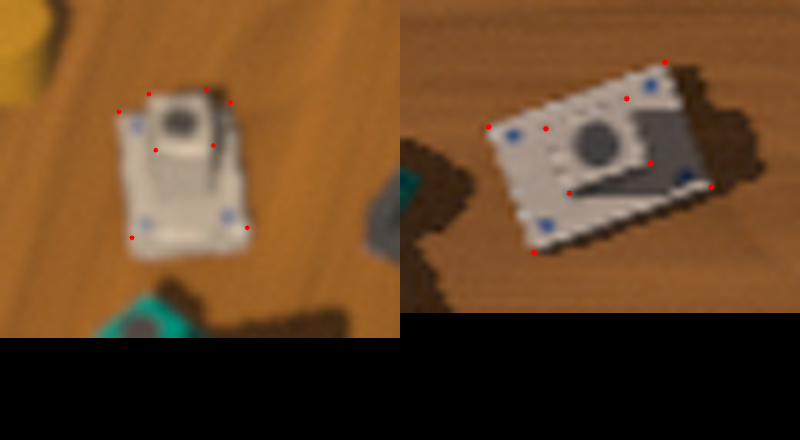

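Lever is fully at rest (same box as at the start). The predicted casting corners match both views, foot at top-crop corners (488,127)–(711,187) and boss within about 2 mm. Descending to grasp.

Call:
{"method": "send_rows", "body": {"increments": [[7.6,[0,0.15,4.5],[0,0,0]],[7.6,[0,0,4.5],[0,0,0]],[7.6,[0,0,4.5],[0,0,0]],[7.6,[0,0,4],[0,0,0]],[7.6,[0,0,3],[0,0,0]]]}}

```text
clock: 13.6
position: [0.5963, 0.0252, 0.0763]
ee_rot: [-3.088, -0.575, 0.003]
force: [0.3, 0.2, 0.6]
width: 0.826
gripper_force: 0.0
```

Call:
{"method": "send_rows", "body": {"increments": [[7.6,[0,0,2],[0,0,0]],[7.6,[0,0,2],[0,0,0]],[7.6,[0,0,1],[0,0,0]],[7.6,[0,0,0],[0,0,0]]]}}

```text
clock: 14.0
position: [0.5967, 0.0246, 0.0276]
ee_rot: [-3.088, -0.572, 0.003]
force: [-0.2, -0.4, 0.5]
width: 0.827
gripper_force: 0.0
```

Close on the boss, with a gentle start.

Call:
{"method": "send_rows", "body": {"increments": [[0,[0,0,0],[0,0,0]],[0,[0,0,0],[0,0,0]],[0,[0,0,0],[0,0,0]],[0,[0,0,0],[0,0,0]],[0,[0,0,0],[0,0,0]]], "force": 20}}

```text
clock: 14.5
position: [0.5979, 0.0238, 0.0291]
ee_rot: [-3.09, -0.568, -0.001]
force: [-1.6, 3.4, 2.6]
width: 0.442
gripper_force: 1.9
```

Call:
{"method": "send_rows", "body": {"increments": [[0,[0,0,0],[0,0,0]],[0,[0,0,0],[0,0,0]],[0,[0,0,0],[0,0,0]],[0,[0,0,0],[0,0,0]]], "force": 60}}

```text
clock: 14.9
position: [0.5979, 0.0239, 0.0291]
ee_rot: [-3.09, -0.568, -0.001]
force: [-1.4, 1.1, 5.4]
width: 0.434
gripper_force: 60.0
```

Grip width is 40 mm, as expected for the boss. Lift, carry to a hover point about 10 mm off both stops, and turn to the rail's angle.

Call:
{"method": "send_rows", "body": {"increments": [[0,[0,0,-1],[0,0,0]],[0,[0,0,-2.5],[0,0,0]],[0,[0,0,-3.5],[0,0,0]],[0,[0,0,-3],[0,0,0]],[0,[0,0,0],[0,0,0]]]}}

```text
clock: 15.4
position: [0.6, 0.024, 0.1328]
ee_rot: [3.089, 0.568, 0.01]
force: [0.7, 0.9, -5.4]
width: 0.431
gripper_force: 60.0
```

Call:
{"method": "send_rows", "body": {"increments": [[0,[-1.7,3.55,0],[0,0,0]],[0,[-1.7,3.55,0],[0,0,0]],[0,[-1.7,3.55,0],[0,0,0]],[0,[-1.7,3.55,0],[0,0,0]],[0,[-1.7,3.55,0],[0,0,0]]]}}

```text
clock: 15.9
position: [0.5799, -0.1742, 0.1271]
ee_rot: [-3.089, -0.568, 0.004]
force: [1.3, 0.1, -5.0]
width: 0.431
gripper_force: 60.0
```

Call:
{"method": "send_rows", "body": {"increments": [[0,[-1.8,3.6,0],[0,0,0]],[0,[-1.8,3.6,0],[0,0,0]],[0,[0,0,0],[0,0,0.08]],[0,[0,0,0],[0,0,0.074]],[0,[0,0,0],[0,0,0]]]}}

```text
clock: 16.4
position: [0.5722, -0.2528, 0.1271]
ee_rot: [-3.124, -0.326, 0.004]
force: [0.4, 0.1, -5.6]
width: 0.433
gripper_force: 60.0
```

```bash
python3 - <<'E'
from m import *
from scipy.spatial.transform import Rotation as Ro
o=arm.observe();R=Ro.from_rotvec(o["ee_rot"]).as_matrix();print(R,o["position"],o["width"],o["clock"],np.degrees(np.arctan2(R[1,0],R[0,0])))
ims=[]
for n,(x0,x1,y0,y1) in(("side",(220,310,130,210)),("top",(290,380,140,235))):
    im=arm.get_image(n)[:,:,::-1].copy();cv2.imwrite(f"pics/{n}4.png",im)
    ims.append(cv2.resize(im[y0:y1,x0:x1],(400,int(400*(y1-y0)/(x1-x0))),interpolation=cv2.INTER_CUBIC))
W=np.zeros((430,800,3),np.uint8)
for k,i in enumerate(ims): W[:i.shape[0],400*k:400*k+400]=i
cv2.imwrite("pics/hover.png",W)
E
```

```text
[[ 0.9785  0.2064 -0.0026]
 [ 0.2064 -0.9785  0.0007]
 [-0.0024 -0.0013 -1.    ]] [ 0.5722 -0.2528  0.1271] 0.43345491105431 16.4 11.908905685759928
```

View pics/hover.png

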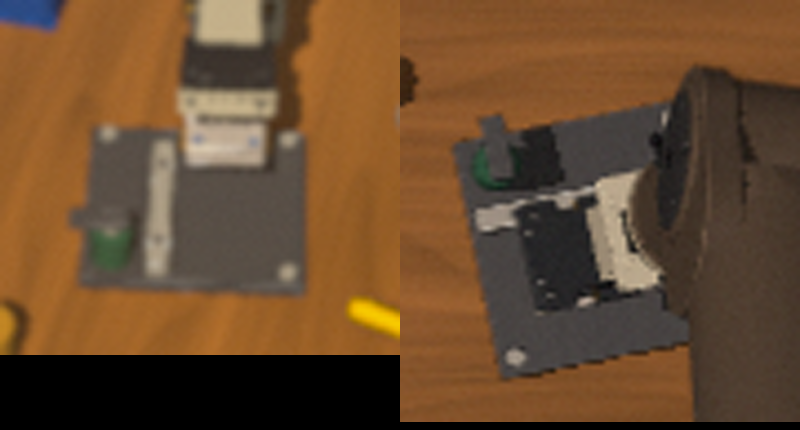

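The hover picture shows the casting held level, left foot edge parallel to the rail (side crop x≈185 vs rail 150–170), clear of both stops. Descending.

Call:
{"method": "send_rows", "body": {"increments": [[0,[0,0,3],[0,0,0]],[0,[0,0,2.5],[0,0,0]],[0,[0,0,1.5],[0,0,0]],[0,[0,0,0.7],[0,0,0]],[0,[0,0,0],[0,0,0]]]}}

```text
clock: 17.0
position: [0.5731, -0.2523, 0.051]
ee_rot: [-3.123, -0.33, 0.002]
force: [-0.5, -0.3, -4.6]
width: 0.432
gripper_force: 60.0
```

Call:
{"method": "send_rows", "body": {"increments": [[0,[0,0,0.3],[0,0,0]],[0,[0,0,0.3],[0,0,0]],[0,[0,0,0.1],[0,0,0]],[0,[0,0,0],[0,0,0]]]}}

```text
clock: 17.4
position: [0.5735, -0.2527, 0.045]
ee_rot: [3.124, 0.329, 0.001]
force: [0.5, -1.1, -5.2]
width: 0.434
gripper_force: 60.0
```

Call:
{"method": "send_rows", "body": {"increments": [[0,[0,0,0.15],[0,0,0]],[0,[0,0,0.1],[0,0,0]],[0,[0,0,0],[0,0,0]]]}}

```text
clock: 17.7
position: [0.5737, -0.2528, 0.0431]
ee_rot: [3.124, 0.329, 0.001]
force: [-3.8, -0.1, 3.7]
width: 0.432
gripper_force: 60.0
```

Call:
{"method": "send_rows", "body": {"increments": [[0,[0.4,0.3,0],[0,0,0]],[0,[0.3,0.2,0],[0,0,0]],[0,[0.2,0.1,0],[0,0,0]],[0,[0,0,0],[0,0,0]]]}}

```text
clock: 18.1
position: [0.5834, -0.2566, 0.0432]
ee_rot: [3.124, 0.329, -0.0]
force: [-4.6, 2.2, 6.8]
width: 0.434
gripper_force: 60.0
```

Call:
{"method": "send_rows", "body": {"increments": [[0,[0.2,0,0],[0,0,0]],[0,[0.2,0,0],[0,0,0]],[0,[0.1,0,0],[0,0,0]],[0,[0,0,0],[0,0,0]]]}}

```text
clock: 18.5
position: [0.585, -0.2565, 0.0433]
ee_rot: [3.124, 0.327, -0.009]
force: [-17.2, 1.7, 18.1]
width: 0.432
gripper_force: 60.0
```

Call:
{"method": "send_rows", "body": {"increments": [[0,[0,0.2,0],[0,0,0]],[0,[0,0.2,0],[0,0,0]],[0,[0,0.1,0],[0,0,0]],[0,[0,0,0],[0,0,0]]]}}

```text
clock: 18.9
position: [0.5851, -0.2568, 0.0434]
ee_rot: [-3.119, -0.331, 0.013]
force: [-22.5, 13.5, 27.6]
width: 0.432
gripper_force: 60.0
```

```bash
cat > st.py <<'E'
from h import *
from scipy.spatial.transform import Rotation as Ro
o=arm.observe();R=Ro.from_rotvec(o["ee_rot"]).as_matrix()
print(o["clock"],o["position"],"yaw",np.degrees(np.arctan2(R[1,0],R[0,0])),"Ftool",R.T@o["force"],"Ttool",R.T@o["ft_torque"],"tilt",R[2])
a=np.radians(12.0);ex=np.array([np.cos(a),np.sin(a)]);ey=np.array([-ex[1],ex[0]])
d=o["position"][:2]-np.array([.5858,-.2597]);print("past est. home: x",d@ex,"y",d@ey)
E
python3 st.py
```

```text
18.9 [ 0.5851 -0.2568  0.0434] yaw 12.102960842739224 Ftool [-19.3751 -18.0457 -27.3814] Ttool [ 3.3511 -4.095   0.1837] tilt [-0.0075 -0.0054 -1.    ]
past est. home: x -4.790166333638312e-05 y 0.0030142102606274934
```

X contact agrees with the estimate to within 0.1 mm. Y stopped 3 mm short, and that could be friction from 27 N downward and 19 N on the rail. I'll unload z and x, then approach the end stop again.

Call:
{"method": "send_rows", "body": {"increments": [[0,[-0.4,0,-0.2],[0,0,0]],[0,[0,0,-0.2],[0,0,0]],[0,[0,0,0],[0,0,0]],[0,[0,0,0],[0,0,0]]]}}

```text
clock: 19.3
position: [0.5853, -0.2604, 0.0458]
ee_rot: [-3.123, -0.329, 0.001]
force: [-2.7, 5.3, -2.4]
width: 0.428
gripper_force: 60.0
```

```bash
python3 st.py
```

```text
19.3 [ 0.5853 -0.2604  0.0458] yaw 12.03011299007393 Ftool [-1.5132 -5.7206  2.4155] Ttool [ 1.1457 -0.4325  0.1539] tilt [-0.0007 -0.0014 -1.    ]
past est. home: x -0.0006864889520705407 y -0.0005902836771117
```

Call:
{"method": "send_rows", "body": {"increments": [[0,[0,0,0.15],[0,0,0]],[0,[0,0,0.1],[0,0,0]],[0,[0,0,0],[0,0,0]]]}}

```text
clock: 19.6
position: [0.5857, -0.2603, 0.0433]
ee_rot: [-3.123, -0.329, 0.0]
force: [-2.1, 5.9, -4.5]
width: 0.432
gripper_force: 60.0
```

```bash
python3 st.py
```

```text
19.6 [ 0.5857 -0.2603  0.0433] yaw 12.044745662654007 Ftool [-0.7756 -6.2331  4.5052] Ttool [ 1.1633 -0.1723  0.1218] tilt [-0.0001 -0.0013 -1.    ]
past est. home: x -0.0002456995013713035 y -0.0005901068555935032
```

Call:
{"method": "send_rows", "body": {"increments": [[0,[0,0.15,0],[0,0,0]],[0,[0,0.15,0],[0,0,0]],[0,[0,0,0],[0,0,0]]]}}

```text
clock: 19.9
position: [0.5857, -0.2605, 0.0434]
ee_rot: [-3.119, -0.331, 0.002]
force: [-5.8, 12.5, 1.1]
width: 0.436
gripper_force: 60.0
```

```bash
python3 st.py
```

```text
19.9 [ 0.5857 -0.2605  0.0434] yaw 12.11381258028545 Ftool [ -3.104  -13.4165  -0.9853] Ttool [ 3.0243 -0.5879  0.4297] tilt [-0.001  -0.0048 -1.    ]
past est. home: x -0.0002337032486729505 y -0.0007205376946711687
```

Y is now on the stop: 3 mm of command gave 0.2 mm of motion. Next, push in x with slight down-force, with small turns to cancel the tilt.

Call:
{"method": "send_rows", "body": {"increments": [[0,[0.15,0.05,0.1],[-0.003,0.002,0]],[0,[0.15,0.05,0.1],[-0.003,0.002,0]],[0,[0.1,0,0],[0,0.002,0]],[0,[0,0,0],[0,0,0]],[0,[0,0,0],[0,0,0]]]}}

```text
clock: 20.4
position: [0.5858, -0.2604, 0.0432]
ee_rot: [3.124, 0.331, -0.003]
force: [-26.5, 16.7, 33.3]
width: 0.433
gripper_force: 60.0
```

```bash
python3 st.py
```

```text
20.4 [ 0.5858 -0.2604  0.0432] yaw 12.0805361535901 Ftool [-22.5313 -21.8873 -33.2978] Ttool [ 4.9738 -4.7742  0.3061] tilt [-0.002   0.0001 -1.    ]
past est. home: x -0.00014691135702944057 y -0.0006843078643686448
```

Call:
{"method": "send_rows", "body": {"increments": [[0,[0,0,-0.1],[0,0.002,0]],[0,[0,0,-0.1],[0,0,0]],[0,[0,0,0],[0,0,0]],[0,[0,0,0],[0,0,0]]]}}

```text
clock: 20.8
position: [0.5858, -0.2603, 0.0432]
ee_rot: [-3.123, -0.331, 0.0]
force: [-19.7, 15.3, 13.9]
width: 0.427
gripper_force: 60.0
```

```bash
python3 st.py && python3 - <<'E'
from m import *
ims=[]
for n,(x0,x1,y0,y1) in(("side",(225,300,140,205)),("top",(290,380,140,235))):
    im=arm.get_image(n)[:,:,::-1].copy();cv2.imwrite(f"pics/{n}5.png",im)
    ims.append(cv2.resize(im[y0:y1,x0:x1],(400,int(400*(y1-y0)/(x1-x0))),interpolation=cv2.INTER_CUBIC))
W=np.zeros((430,800,3),np.uint8)
for k,i in enumerate(ims): W[:i.shape[0],400*k:400*k+400]=i
cv2.imwrite("pics/fin.png",W)
E
```

```text
20.8 [ 0.5858 -0.2603  0.0432] yaw 12.090476623857805 Ftool [-16.1015 -19.1416 -13.886 ] Ttool [ 4.1139 -3.4945  0.3959] tilt [-0.0001 -0.0007 -1.    ]
past est. home: x -0.00011614715942342791 y -0.0006363957234219827
```

View pics/fin.png

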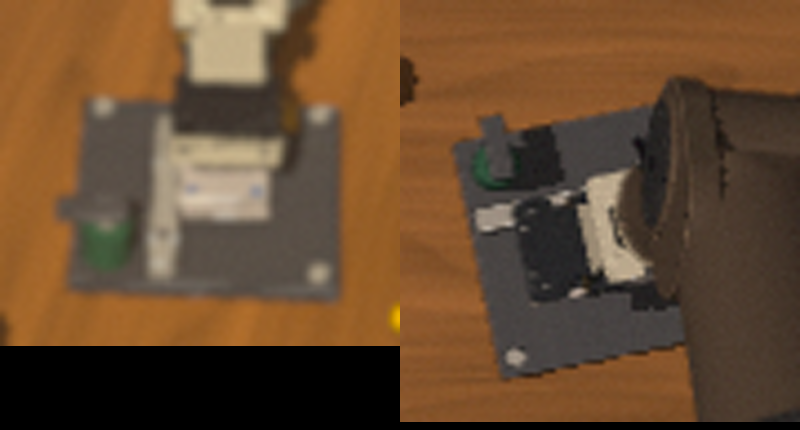

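The final view shows the casting's long side against the rail (side crop x≈175), fully on the plate and tucked under the fingers by the end stop. Forces are 16 N on the rail, 19 N on the end stop and tilt is about 0. A touch more x, then hand in.

Call:
{"method": "send_rows", "body": {"increments": [[0,[0.1,0.03,-0.03],[0,0.001,0]],[0,[0,0,0],[0,0,0]],[0,[0,0,0],[0,0,0]],[0,[0,0,0],[0,0,0]]]}}

```text
clock: 21.3
position: [0.5859, -0.2604, 0.0432]
ee_rot: [-3.123, -0.331, 0.002]
force: [-23.1, 14.6, 14.3]
width: 0.43
gripper_force: 60.0
```

```bash
python3 st.py && python3 -c "
from h import *
o=arm.observe()
f=np.linalg.norm(o['force'])
ok=f<60 and o['gripper_force']>50 and abs(o['position'][2]-.0432)<.001
print(ok,f)
if ok: print(arm.sign_off())"
```

```text
21.3 [ 0.5859 -0.2604  0.0432] yaw 12.090340925874452 Ftool [-19.4912 -19.1539 -14.2573] Ttool [ 4.3383 -3.9684  0.3742] tilt [-0.0009 -0.0013 -1.    ]
past est. home: x -6.812032976599113e-05 y -0.0006576156759919229
True 30.822913857019085
the job is handed in; nothing more can be done
None
```

I pressed the pump lever fully down four times, letting it spring back up each time, then handed the job in at about 21 s with the casting held flat in the fixture, still pushing about 19 N on each of the rail and the brass end stop.

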